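Turn the cap-down filler pot upright and crack its stuck cap

ROBOT

A 6-joint arm with a two-finger parallel gripper is mounted at the origin on a cart in front of the work surface, level with it; the furniture and walls round the work are solid. World frame = base frame: x ahead of the robot, y to its left, z up, the work surface at z = 0. Lengths are in m, angles in degrees, forces in N, time in s.
With the tool pointing down it reaches from about 0.3 to 0.85 m from the base axis. Payload 4.2 kg.
Tool frame: the origin (TCP) lies between the finger pads; the fingertips stand 19 mm ahead of it and the grasp point (between the pads) is the TCP; z points along the fingers, y is the line along which they close (so a half turn about z gives the same grasp; the last joint's range is limited). The gripper opens to 91 mm and grips with 3 to 60 N. Pads are 32 mm wide; open, the fingers measure 118 mm over their backs; the gripper's body (76 mm by 178 mm) begins 60 mm behind the grasp point.
Start: joints at [-70.474, 18.312, 89.639, -0, 72.044, -1.146], TCP at [0.203, -0.538, 0.233] pointing down, gripper open.
Joint ranges: [-177.97, 177.97], [-48.28, 115.42], [12.27, 149.76], [-77.06, 257.06], [2.81, 150.46], [-146.56, 146.56]. Speed limits (degrees/s): [147.25, 147.25, 180, 180, 180, 180].

INTERFACE

Orientations are given as a 3x3 rotation matrix whose columns are the frame's x, y, z axes.
In Python, from rig import robot gives the robot as it stands.
- The arm moves only by the tool drive_effector, called after "Call:" as name(argument=value, ...) on one line, values as JSON. Schema: {"type":"object","properties":{"motion":{"type":"array","items":{"type":"array","prefixItems":[{"type":"array","items":{"type":"number"},"minItems":3,"maxItems":3},{"type":"number"},{"type":"number"}],"minItems":3,"maxItems":3},"minItems":1,"maxItems":20},"force":{"type":"number"},"only":{"type":"string"},"quiet":{"type":"boolean"},"lines":{"type":"string"}},"required":["motion"],"additionalProperties":false}. motion is a list of rows, 1 to 20 of them, each written [[dx, dy, dz], turn, opening]: dx, dy, dz in shares of the most that a row can go, 1 being 62.5 mm, then a turn about the tool's z in fractions of the full range, 1 being 90 degrees, then the opening from 0.0 (shut) to 1.0 (fully open); each row shifts and turns the commanded pose from where the row before left it, along the tool's axes as they then stand; what a row does not reach is not made up. A row lasts 1/8 s, in which the tool goes at most 0.0625 m and 10.7 degrees, less where a joint would pass 70% of its speed; a pose out of reach is approached as far as the arm can. The fingers move at their own pace and stop on an object; force is the grip in N (left out, the last holds). Time passes only in rows, so rows that do not move let the fingers close. The tool returns the time, the measured TCP pose, the force, the opening and the grip force at its end. only (a regular expression) keeps the lines of the reply that match it, lines (a string "A,B") keeps lines A to B, and quiet returns only ok. A shift or turn number past 1, either way, is cut back to 1. Input that does not fit is refused with a message, and nothing moves.
- robot.sense(): the state, without advancing time (a new reading comes with each control period).
- robot.grab_frame(name): name is "side" or "top" or "wrist"; returns (picture, depth): 480x640x3 uint8, red, green, blue; 480x640 float32, m along the optical axis (not along the pixel's ray), 0 where there is no reading.
- robot.get_calibration(name): a dict with "vfov" (degrees; the focal length in pixels is half the picture's height over the tangent of half this angle, whatever the lens; pixels are square), "cx", "cy" (the principal point, pixels), "R" (3x3) and "t" (3): a world point X has camera coordinates R X + t; the wrist camera has in their place "hand_eye" (4x4, takes a point from camera to tool coordinates, whose origin is the TCP and whose axes are the flange's). Camera axes: x right, y down, z forward; pixel columns grow to the right and rows downward; lengths in m; the calibration is good to about 2 mm. A picture is of the moment at which its call begins: read the wrist's pose just before it. get_calibration takes no time and is no camera call.
- robot.close_job(): hands the job in; it is judged then, once.
The state is a dict: "time_s": time; "joints": joint angles; "dq": joint speeds; "tau": joint torques, N m; "tool_pos": TCP position; "eef_rot": TCP orientation; "ft_force": force on the tool from outside, world axes, zero at the start; "wrist_torque": the same for the moment, N m; "finger_gap": opening from 0.0 (shut) to 1.0 (fully open); "finger_force": force on a finger pad.
Only numpy, scipy, OpenCV 4.12 (cv2) and the standard library are available. Lean on these libraries where they do the work, as an engineer would, in place of code of your own. Each camera call takes 0.05 s, during which the arm holds its last target. There are 200 camera calls.

TASK

The square pot of wood filler has been stored upside down on its red cap. Turn it over so that it stands on its foot on the bench, still shut, and let go of it; then pull the cap straight up until its stuck seal breaks free, without letting it fly off, and finish while still holding the cap level just above the mouth with a gap of about half a centimetre for the fumes to escape, the pot standing on the bench by itself. Leave the cork block, the tin and the wood strip where they are.

Things in the scene. Friction and masses are not known exactly. Their poses are not given: they have to be found in the camera images.
- filler_pot: pale square pot, 0.8 kg: body 62 x 62 mm, 76 mm tall, flat faces along the frame's x and y, then a round neck; mouth 93 mm from the foot. Origin: centre of the mouth. z points from mouth to foot: up at the start (cap down, origin 11 mm over the bench), down once the pot is upright (origin 93 mm over the bench). Centre of mass about 50 mm from the mouth
- pot_cap: red round ribbed cap over the neck, 58 mm diameter, 20 mm high, 0.07 kg. Origin: centre of its flat outer top; z points into the pot. Shut on the upright pot, its top is 104 and its lower edge 84 mm over the bench, 8 mm above the body's shoulder. The seal sticks until pulled along the axis with about 5 N (4 to 6, less than the pot's weight), then lets go within 3 mm
- cap_lip (a point): centre of the cap's open lower edge, 20 mm from the cap's top along its z. In the pot's frame z = +9 mm when shut, 0 when the edge is level with the mouth, negative once it is clear of it
- cork_block: brown cork sanding block, 110 x 60 mm, 33 mm high, lying loose, origin at the centre of its underside: leave alone. It and the pot stand left and right of the tin, either way round
- pin_tin: flat brown tin, 94 x 72 mm, 24 mm high, lying loose between pot and block, origin at the centre of its underside: leave alone
- wood_strip: reddish wood strip, 130 x 20 mm, 7 mm thick, lying loose behind the tin, origin at the centre of its underside: leave alone
- frame_front (a point): top front edge of a fixed upright wooden clock frame that stands across the bench behind the work, 0.32 m tall: its front face is at x = 0.487 m (0.50 for y above 0.17) from y = -0.21 to 0.40. Keep the arm clear of it

How it is judged (in metres and radians):
On the way, in this order (a step that is already met when the one before it is completed fails the run):
1. the pot stands upright on its foot on the bench, cap still shut, and is let go (angle between filler_pot's own z axis and vertical above 3.08 rad and height (world z) of filler_pot between 0.088 and 0.098 m and z of cap_lip in the frame of filler_pot above 0.006 m and contact force between the fingers and filler_pot below 0.3 N and contact force between the fingers and pot_cap below 0.3 N and linear speed of filler_pot below 0.02 m/s), for 0.3 s.
2. the seal is broken: the cap is off the neck, with the pot still standing on the bench (angle between filler_pot's own z axis and vertical above 3.08 rad and height (world z) of filler_pot between 0.088 and 0.098 m and z of cap_lip in the frame of filler_pot below 0 m), for 0.1 s.
At the end, for the whole second after the job is handed in: the pot stands upright (within 3 degrees) on the bench, untouched; the gripper holds the cap still and level (within 8 degrees) over the mouth (within 12 mm), its lower edge 1 to 16 mm above the mouth, touching nothing else (angle between filler_pot's own z axis and vertical above 3.08 rad and height (world z) of filler_pot between 0.088 and 0.098 m and z of cap_lip in the frame of filler_pot between -0.016 and -0.001 m and horizontal distance between cap_lip and filler_pot below 0.012 m and angle between pot_cap's own z axis and vertical above 2.99 rad and contact force between the fingers and pot_cap above 1 N and contact force between each of pot_cap, the arm and filler_pot below 0.2 N and linear speed of each of pot_cap, filler_pot below 0.02 m/s); the arm keeps its last pose, push and grip.
It fails at once if the cap comes open before the pot is upright on the bench (z of cap_lip in the frame of filler_pot below 0.002 m and (angle between filler_pot's own z axis and vertical below 2.9 rad or height (world z) of filler_pot above 0.108 m)).
It fails at once if the cap flies off: its lower edge gets more than 40 mm from the mouth (z of cap_lip in the frame of filler_pot below -0.04 m).
It fails at once if the cork block, the tin or the wood strip is moved by more than 25 mm (distance of any of cork_block, pin_tin, wood_strip from where it was at the start of the episode above 0.025 m).
It also fails if it takes over 72 s, if anything falls off the work surface, if the arm or the gripper's body presses on something with over 40 N, if the wrist force passes 120 N, or if a joint passes its speed limit or range.

## Working session

There is one attempt and no reset: what is moved stays moved. The work goes in short steps, Python scripts to look and compute and a tool call to move; the robot and the scene stay as the last step left them, time stands still between calls to the robot, and variables do not carry over. Pictures are saved under pics/ and viewed, at most 10 in all, crops included, and the job is handed in when it is done.

```bash
ls; mkdir -p pics; cat > h.py <<'E'
import numpy as np, cv2
from rig import robot
def cloud(name):
    s=robot.sense(); im,d=robot.grab_frame(name); c=robot.get_calibration(name)
    f=240/np.tan(np.radians(c["vfov"]/2)); v,u=np.mgrid[:480,:640]
    P=np.dstack([(u-c["cx"])/f*d,(v-c["cy"])/f*d,d])
    if "R" in c: W=(P-np.array(c["t"]))@np.array(c["R"])
    else:
        H=np.array(c["hand_eye"]); T=P@H[:3,:3].T+H[:3,3]; W=T@np.array(s["eef_rot"]).T+np.array(s["tool_pos"])
    W[d==0]=np.nan
    return im,W
def save(im,n): cv2.imwrite("pics/"+n,im[:,:,::-1])
E
python3 - <<'E'
from h import *
for n in("top","side"):
    im,W=cloud(n); save(im,n+"1.png"); np.save(n+".npy",W); c=robot.get_calibration(n); print({k:c[k] for k in c if k in("vfov","cx","cy","lens","dist")}, list(c))
print(robot.sense())
E
```

```text
pics
{'vfov': 46.887023408638925, 'cx': 323.0207054175188, 'cy': 238.4367422600957} ['vfov', 'cx', 'cy', 'R', 't']
{'vfov': 45.33623715358749, 'cx': 329.2572747725959, 'cy': 231.70085320775522} ['vfov', 'cx', 'cy', 'R', 't']
{'time_s': 0.1, 'joints': array([-7.04725450e+01,  1.83483381e+01,  8.96992621e+01,  1.54952769e-03,
        7.20441014e+01, -1.14660770e+00]), 'dq': array([-0.02661487, -0.12505029, -0.16699349,  0.04967759, -0.04952892,
        0.04039541]), 'tau': array([-2.17443164e-05, -4.13333023e+01, -2.32511312e+01,  7.29391607e-02,
        4.22682264e-02, -6.31505873e-05]), 'tool_pos': array([ 0.20286574, -0.53757507,  0.23220177]), 'eef_rot': array([[ 9.35606915e-01,  3.53043112e-01, -5.10731788e-04],
       [ 3.53043477e-01, -9.35605687e-01,  1.51703649e-03],
       [ 5.77357175e-05, -1.59966036e-03, -9.99998719e-01]]), 'ft_force': array([ 0.03963484, -0.75346653, -0.07355834]), 'wrist_torque': array([ 0.03020173, -0.0663126 ,  0.01935813]), 'finger_force': 0.0, 'finger_gap': 1.0047528309034992}
```

View pics/top1.png

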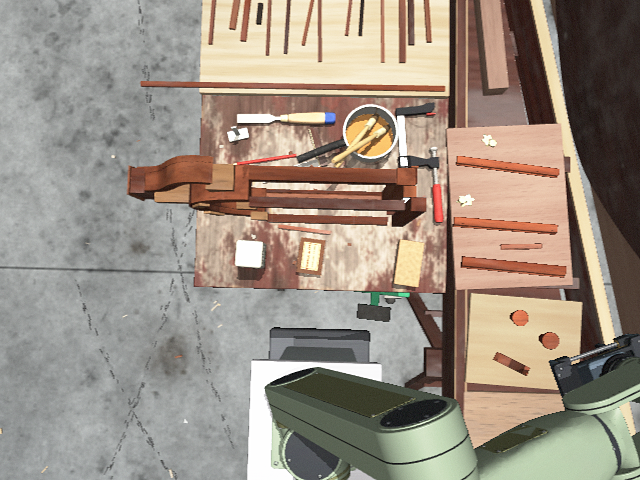

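View pics/side1.png

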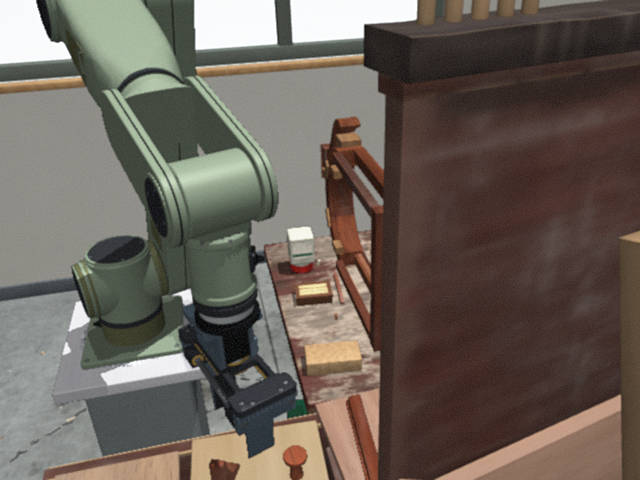

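The top view shows the pot at about (250,253), the tin at (311,257), the cork at (408,262), and the strip at (303,230). The clock frame lies above them, at rows 165–225. The side view shows the pot at (300,250) with its red cap down.

```bash
python3 - <<'E'
from h import *
im=cv2.imread("pics/top1.png"); W=np.load("top.npy")
def st(m,n):
    P=W[m]; c=cv2.minAreaRect((P[:,:2]*1000).astype(np.float32)); print(n,len(P),P.mean(0).round(4),"rect",np.round(c[0],1),np.round(c[1],1),round(c[2],1))
X,Y,Z=W[...,0],W[...,1],W[...,2]
v,u=np.mgrid[:480,:640]
st((abs(u-250)<25)&(abs(v-253)<25)&(Z>.095)&(Z<.115),"pot")
st((abs(u-311)<20)&(abs(v-257)<25)&(Z>.018)&(Z<.03),"tin")
st((abs(u-408)<25)&(abs(v-262)<30)&(Z>.025)&(Z<.04),"cork")
st((abs(u-303)<28)&(abs(v-230)<8)&(Z>.004)&(Z<.012),"strip")
print("bench z",np.nanmedian(Z[270:284,280:380]), "edges x at", [W[285,300].round(3), W[283,220].round(3),W[260,200].round(3)])
W=np.load("side.npy"); im=cv2.imread("pics/side1.png").astype(int)
X,Y,Z=W[...,0],W[...,1],W[...,2]
m=(abs(u-300)<20)&(abs(v-250)<25)&(Z>.03)&(Z<.13); st(m,"pot side"); print(np.percentile(Z[m],[1,50,99]))
m=(abs(u-300)<20)&(abs(v-255)<25)&(im[...,2]>120)&(im[...,1]<70)&(Z>-.02); st(m,"cap side")
E
```

```text
pot 718 [0.4066 0.1578 0.1034] rect [406.7 158.4] [62.5 61.8] 87.1
tin 861 [0.4077 0.0186 0.0241] rect [407.8  18.9] [62.2 85.9] 83.9
cork 1126 [ 0.3964 -0.2193  0.0321] rect [ 396.7 -219.7] [ 60.9 110. ] 83.3
strip 214 [0.474  0.0367 0.007 ] rect [471.8  40.3] [ 34.9 133.8] 1.4
bench z 0.0004842707704502519 edges x at [array([ 0.336,  0.044, -0.003]), array([ 0.336,  0.242, -0.   ]), array([ 0.391,  0.294, -0.   ])]
pot side 916 [0.4039 0.1391 0.0782] rect [406.5 156.5] [68.1 63.2] 88.1
[0.03264012 0.08245288 0.10638166]
cap side 49 [0.4014 0.1335 0.0104] rect [400.9 133.8] [10.8 30.3] 81.4
```

Units first: shifts go in shares of 62.5 mm and turns go in shares of 90 degrees. So -0.0365 m is -0.584, 0.0274 m is 0.4384, 10 degrees / 90 = 0.1111.

```bash
python3 -c "
from rig import robot;print(robot.get_calibration('wrist'))"
```

```text
{'vfov': 66.65847910800775, 'cx': 318.6737999964935, 'cy': 242.90879032361116, 'hand_eye': array([[-5.03445875e-04, -9.67152882e-01, -2.54194903e-01,
         7.13215295e-02],
       [ 9.99999777e-01, -3.75614682e-04, -5.51423096e-04,
        -4.87161020e-04],
       [ 4.37831099e-04, -2.54195124e-01,  9.67152856e-01,
        -1.51703781e-01],
       [ 0.00000000e+00,  0.00000000e+00,  0.00000000e+00,
         1.00000000e+00]])}
```

Call:
drive_effector(motion=[[[0.4384,-0.584,0],0,1],[[0.4384,-0.584,0],0,1],[[0.4384,-0.584,0],0,1],[[0.4384,-0.584,0],0,1],[[0.4384,-0.584,0],0,1],[[0.4384,-0.584,0],0,1],[[0.4384,-0.584,0],0,1],[[0.4384,-0.584,0],0,1],[[0.4384,-0.584,0],0,1],[[0.4384,-0.584,0],0,1],[[0,0,0],0.1111,1],[[0,0,0],0.1111,1],[[0,0,0],0.0356,1]])

```text
time_s: 1.72
tool_pos: [0.3302, -0.0994, 0.2327]
eef_rot: [[0.999, -0.046, -0.001], [-0.046, -0.999, 0.0], [-0.001, -0.0, -1.0]]
ft_force: [0.6, -1.4, -0.9]
finger_gap: 1.0
finger_force: 0.0
```

```bash
python3 -c "
from rig import robot;s=robot.sense();print(s['joints'],s['eef_rot'])"
```

```text
[-1.86571105e+01 -3.02071775e+00  1.15378159e+02 -5.72102668e-03
  6.76771947e+01  7.39718212e+01] [[ 9.98949094e-01 -4.58295257e-02 -6.02299227e-04]
 [-4.58294701e-02 -9.98949272e-01  1.05873708e-04]
 [-6.06518516e-04 -7.81593904e-05 -9.99999813e-01]]
```

Converted, -10 degrees / 90 = -0.1111.

Call:
drive_effector(motion=[[[0,0,0],-0.1111,1],[[0,0,0],-0.1111,1],[[0,0,0],-0.1111,1],[[0,0,0],-0.1111,1],[[0,0,0],-0.1111,1],[[0,0,0],-0.1111,1],[[0,0,0],-0.1111,1],[[0,0,0],-0.1111,1],[[0,0,0],-0.1111,1],[[0,0,0],-0.1111,1],[[0,0,0],-0.1111,1],[[0,0,0],-0.1111,1],[[0,0,0],-0.1111,1],[[0,0,0],-0.1111,1],[[0,0,0],-0.1111,1],[[0,0,0],-0.1111,1],[[0,0,0],-0.1111,1],[[0,0,0],-0.1111,1]])

```text
time_s: 3.98
tool_pos: [0.3302, -0.0997, 0.2327]
eef_rot: [[-0.999, 0.038, -0.001], [0.038, 0.999, 0.0], [0.001, 0.0, -1.0]]
ft_force: [-0.9, -0.5, 0.2]
finger_gap: 0.996
finger_force: 0.0
```

Call:
drive_effector(motion=[[[0,0.8,0],0,1],[[0,0.8,0],0,1],[[0,0.8,0],0,1],[[0,0.8,0],0,1],[[0,0.8,0],0,1],[[0,0,0],0,1]])

```text
time_s: 4.72
tool_pos: [0.3413, 0.1525, 0.2326]
eef_rot: [[-0.999, 0.038, -0.001], [0.038, 0.999, 0.0], [0.001, 0.0, -1.0]]
ft_force: [-0.2, -0.8, 0.3]
finger_gap: 1.001
finger_force: 0.0
```

```bash
python3 - <<'E'
from h import *
im,W=cloud("wrist"); save(im,"w1.png"); np.save("w.npy",W)
s=robot.sense();p=np.array([.4065,.1575,.061]); print(s['tool_pos'],(p-s['tool_pos'])@s['eef_rot'])
E
```

```text
[0.34106521 0.1508445  0.23252633] [-0.06528523  0.00945128  0.17145204]
```

View pics/w1.png

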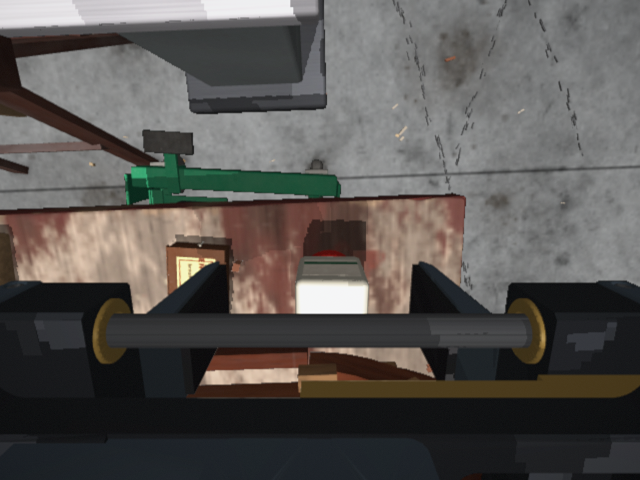

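The wrist view shows the pot between the open fingers, with its foot top spanning columns 297–367 and rows 275–315. The tin is at about (198,262), and the bench's front-left corner is at (464,197). I'll refine the pot from this view.

```bash
python3 - <<'E'
from h import *
W=np.load("w.npy"); Z=W[...,2]; v,u=np.mgrid[:480,:640]
m=(u>285)&(u<380)&(v>255)&(v<312)&(abs(Z-.104)<.006); P=W[m]
print("top z",np.median(P[:,2]),"y range",np.percentile(P[:,1],[1,99]),"xmin",np.percentile(P[:,0],1))
# front edge line: lowest row valid in each column
e=np.array([[W[np.where(m[:,c])[0].min(),c][1],W[np.where(m[:,c])[0].min(),c][0]] for c in range(303,362)])
k=np.polyfit(e[:,0],e[:,1],1);print("front edge x at centre",np.polyval(k,.157),"slope deg",np.degrees(np.arctan(k[0])))
print("bench edge",W[203,430].round(3),W[214,200].round(3),W[210,458].round(3),W[250,460].round(3))
m=(u>160)&(u<235)&(v>235)&(v<312)&(abs(Z-.024)<.005);P=W[m];print("tin y",np.percentile(P[:,1],[1,99]))
E
```

```text
top z 0.10343595014319301 y range [0.13163636 0.1914891 ] xmin 0.37487563920454786
front edge x at centre 0.3751148943059266 slope deg 2.8443163388709944
bench edge [ 0.331  0.271 -0.   ] [ 0.334  0.027 -0.001] [0.34  0.301 0.001] [0.384 0.306 0.   ]
tin y [-0.00867412  0.05413572]
```

Converted, 0.04 m is 0.64, 0.03 m is 0.48.

Call:
drive_effector(motion=[[[-0.528,0.088,0],0,1],[[-0.512,0.088,0],0,1],[[0,0,0.64],0,1],[[0,0,0.64],0,1],[[0,0,0.64],0,1],[[0,0,0.48],0,1],[[0,0,0.344],0,1],[[0,0,0],0,1]])

```text
time_s: 5.78
tool_pos: [0.4058, 0.1562, 0.0603]
eef_rot: [[-0.999, 0.046, -0.004], [0.046, 0.999, -0.002], [0.004, -0.002, -1.0]]
ft_force: [1.0, 0.5, -0.1]
finger_gap: 1.0
finger_force: 0.0
```

Call:
drive_effector(motion=[[[0,0,0],0,0.5],[[0,0,0],0,0.5],[[0,0,0],0,0.5],[[0,0,0],0,0.5],[[0,0,0],0,0.5]], force=25)

```text
time_s: 6.4
tool_pos: [0.4078, 0.1591, 0.0623]
eef_rot: [[-0.999, 0.045, 0.002], [0.045, 0.999, 0.002], [-0.002, 0.002, -1.0]]
ft_force: [-1.0, 5.4, 5.7]
finger_gap: 0.68
finger_force: 25.0
```

Converted, -0.024 m is -0.384, 0.013 m is 0.208, 10 degrees / 90 = 0.1111.

Call:
drive_effector(motion=[[[0,0,-0.192],0,0.5],[[0.208,0,0],0,0.5],[[0.208,0,0],0,0.5],[[0,0,0],0.1,0.5],[[0,0,0],0.1111,0.5],[[0,0,0],0.1111,0.5],[[0,0,0],0.1111,0.5],[[0,0,0],0.1111,0.5],[[0,0,0],0.1111,0.5],[[0,0,0],0.1111,0.5],[[0,0,0],0.1111,0.5],[[0,0,0],0.0933,0.5],[[-0.384,0,0],0,0.5],[[-0.384,0,0],0,0.5],[[0,0,0],0,0.5]])

```text
time_s: 8.28
tool_pos: [0.3787, 0.1099, 0.0728]
eef_rot: [[0.0, 1.0, -0.003], [1.0, -0.0, -0.001], [-0.001, -0.003, -1.0]]
ft_force: [-1.1, 0.2, -9.2]
finger_gap: 0.679
finger_force: 25.0
```

```bash
python3 - <<'E'
from h import *
im,W=cloud("side"); save(im[120:420,200:440],"s2.png"); s=robot.sense();print(s['tool_pos'],s['joints'].round(0))
E
```

```text
[0.37942216 0.11064397 0.0729492 ] [ 15.  13. 125.   0.  42.  15.]
```

View pics/s2.png

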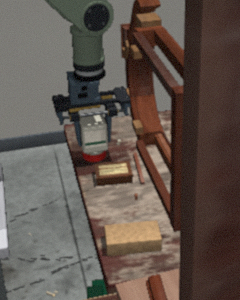

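Converted, 0.006 m is 0.096.

Call:
drive_effector(motion=[[[0,0,0.096],0,0.5],[[0,0,0.096],0,0.5],[[0,0,0],0,0.5]], force=14)

```text
time_s: 8.7
tool_pos: [0.3809, 0.1117, 0.0611]
eef_rot: [[-0.002, 1.0, -0.0], [1.0, 0.002, 0.0], [0.0, -0.0, -1.0]]
ft_force: [-0.1, 1.1, -6.7]
finger_gap: 0.68
finger_force: 14.0
```

Call:
drive_effector(motion=[[[0.1344,0,-0.032],0,0.5],[[0.1344,0,-0.032],0,0.5],[[0.1408,0,-0.008],0,0.5],[[0.1408,0,-0.008],0,0.5],[[0.1376,0,0.024],0,0.5],[[0.1376,0,0.0352],0,0.5]], force=14)

```text
time_s: 9.45
tool_pos: [0.3809, 0.1635, 0.0626]
eef_rot: [[-0.001, 1.0, 0.0], [1.0, 0.001, -0.0], [-0.0, 0.0, -1.0]]
ft_force: [0.1, 0.0, -8.0]
finger_gap: 0.676
finger_force: 14.0
```

```bash
python3 - <<'E'
from h import *
im,W=cloud("side"); save(cv2.resize(im[200:320,250:370],(480,480)),"s3.png"); s=robot.sense();print(s['tool_pos'],s['ft_force'],s['wrist_torque'])
E
```

```text
[0.38108406 0.16422635 0.06237751] [ 0.48976399  0.83519848 -8.56333045] [ 0.16259176 -0.08201023 -0.00805207]
```

View pics/s3.png

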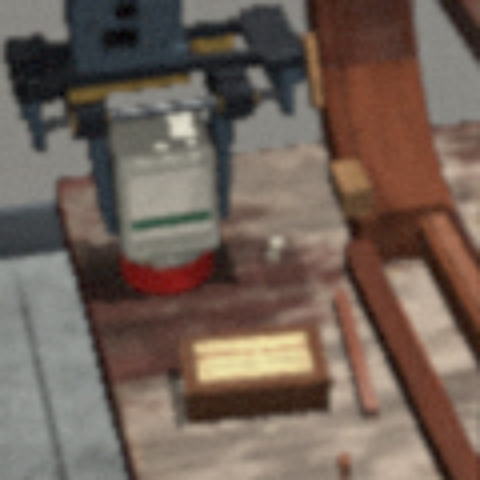

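The crop shows the pot between the fingers at about (165,190), with its cap at (168,270), nearer the camera. I'll measure the tilt from the cloud.

```bash
cat >> h.py <<'E'
def tilt():
    im,W=cloud("side"); s=robot.sense(); p=s['tool_pos']; P=W.reshape(-1,3); C=im.reshape(-1,3).astype(int)
    m=(abs(P[:,0]-p[0])<.022)&(abs(P[:,1]-p[1])<.09)&(P[:,2]>.004)&(P[:,2]<p[2]+.056)
    red=(C[:,0]>110)&(C[:,1]<70); w=m&(C.min(1)>90)
    print("tcp",p.round(4),"ft",s['ft_force'].round(1),"tq",s['wrist_torque'].round(3),"t",s['time_s'])
    print("cap",(m&red).sum(),np.median(P[m&red],0).round(4) if (m&red).any() else "","white",w.sum())
    for z in np.arange(.005,p[2]+.06,.01):
        k=m&(abs(P[:,2]-z)<.005)
        if k.sum()>2: print(round(z,3),k.sum(),"ymin %.4f med %.4f max %.4f"%(P[k,1].min(),np.median(P[k,1]),P[k,1].max()), C[k].mean(0).round())
E
python3 -c "
from h import *
tilt()"
```

```text
tcp [0.381  0.1636 0.0624] ft [-0.5  0.4 -8.8] tq [-0.026 -0.119  0.035] t 9.55
cap 48 [0.3759 0.1376 0.0106] white 548
0.005 34 ymin 0.1003 med 0.1387 max 0.1444 [110.  23.  19.]
0.015 76 ymin 0.1294 med 0.1410 max 0.1553 [108.  43.  38.]
0.025 28 ymin 0.1319 med 0.1386 max 0.1486 [105.  89.  82.]
0.035 48 ymin 0.1294 med 0.1343 max 0.1414 [127. 126. 115.]
0.045 55 ymin 0.1235 med 0.1333 max 0.1379 [144. 141. 130.]
0.055 62 ymin 0.1288 med 0.1327 max 0.1386 [ 93. 105.  91.]
0.065 62 ymin 0.1293 med 0.1334 max 0.1406 [153. 150. 138.]
0.075 62 ymin 0.1256 med 0.1335 max 0.1395 [162. 157. 145.]
0.085 59 ymin 0.1276 med 0.1336 max 0.1423 [158. 153. 142.]
0.095 68 ymin 0.1283 med 0.1338 max 0.1409 [141. 138. 127.]
0.105 190 ymin 0.1281 med 0.1536 max 0.1846 [130. 128. 118.]
```

The pot moved without tilting: the grip carried its weight, so the bench had no purchase on it. I'll set it down, regrip higher and very lightly, and push it over its cap rim.

Converted, -0.029 m is -0.464, -0.025 m is -0.4.

Call:
drive_effector(motion=[[[-0.4,0,0],0,0.5],[[-0.464,0,0],0,0.5],[[0,0,0.04],0,0.5],[[0,0,0],0,0.5],[[0,0,0],0,0.76],[[0,0,0],0,0.76],[[0,0,0],0,0.76],[[0,0,-0.24],0,0.76],[[0,0,-0.224],0,0.76]])

```text
time_s: 10.68
tool_pos: [0.3812, 0.109, 0.0896]
eef_rot: [[-0.001, 1.0, 0.0], [1.0, 0.001, 0.0], [0.0, 0.0, -1.0]]
ft_force: [0.5, 0.0, -0.5]
finger_gap: 0.758
finger_force: 0.0
```

Call:
drive_effector(motion=[[[0,0,0],0,0.5],[[0,0,0],0,0.5],[[0,0,0],0,0.5]], force=4)

```text
time_s: 11.05
tool_pos: [0.3805, 0.1089, 0.0889]
eef_rot: [[-0.001, 1.0, -0.001], [1.0, 0.001, -0.0], [-0.0, -0.001, -1.0]]
ft_force: [-2.7, 0.3, 5.5]
finger_gap: 0.677
finger_force: 4.0
```

Call:
drive_effector(motion=[[[0.128,0,-0.016],0,0.5],[[0.128,0,-0.016],0,0.5],[[0.128,0,-0.016],0,0.5],[[0.128,0,0],0,0.5],[[0.128,0,0],0,0.5]], force=4)

```text
time_s: 11.68
tool_pos: [0.3806, 0.1495, 0.0919]
eef_rot: [[-0.001, 1.0, -0.001], [1.0, 0.001, -0.0], [-0.0, -0.001, -1.0]]
ft_force: [-1.1, -0.9, -2.3]
finger_gap: 0.679
finger_force: 4.0
```

```bash
python3 -c "
from h import *
tilt()"
```

```text
tcp [0.381  0.1503 0.092 ] ft [-0.1 -0.5 -5.4] tq [0.038 0.086 0.006] t 11.725
cap 133 [0.3793 0.088  0.0291] white 592
0.005 3 ymin 0.0888 med 0.0946 max 0.0979 [44. 34. 28.]
0.015 11 ymin 0.0844 med 0.0885 max 0.0963 [120.  29.  25.]
0.025 68 ymin 0.0775 med 0.0871 max 0.1124 [163.  37.  33.]
0.035 96 ymin 0.0818 med 0.0921 max 0.1115 [148.  63.  57.]
0.045 45 ymin 0.0868 med 0.0948 max 0.0990 [125. 122. 111.]
0.055 73 ymin 0.0884 med 0.0946 max 0.1049 [188. 185. 170.]
0.065 76 ymin 0.0903 med 0.0979 max 0.1075 [203. 202. 185.]
0.075 74 ymin 0.0928 med 0.1020 max 0.1088 [140. 161. 138.]
0.085 79 ymin 0.0989 med 0.1069 max 0.1164 [232. 226. 214.]
0.095 90 ymin 0.1033 med 0.1114 max 0.1743 [218. 213. 201.]
0.105 96 ymin 0.1062 med 0.1157 max 0.1602 [194. 190. 176.]
0.115 79 ymin 0.1101 med 0.1204 max 0.1400 [167. 164. 151.]
```

Converted, 0.008 m is 0.128, 0.0045 m is 0.072.

Call:
drive_effector(motion=[[[0.128,0,0.016],0,0.5],[[0.128,0,0.024],0,0.5],[[0.128,0,0.032],0,0.5],[[0.1152,0,0.056],0,0.5],[[0.1152,0,0.064],0,0.5],[[0.1152,0,0.072],0,0.5]], force=4)

```text
time_s: 12.48
tool_pos: [0.3812, 0.1953, 0.0755]
eef_rot: [[-0.001, 1.0, 0.001], [1.0, 0.001, 0.001], [0.001, 0.001, -1.0]]
ft_force: [-0.0, 1.6, -1.6]
finger_gap: 0.68
finger_force: 4.0
```

```bash
python3 -c "
from h import *
tilt()"
```

```text
tcp [0.3812 0.1958 0.0751] ft [-0.8  3.6 -2.4] tq [ 0.509  0.033 -0.028] t 12.525
cap 81 [0.3787 0.1111 0.0482] white 527
0.005 23 ymin 0.1075 med 0.1302 max 0.1326 [91. 22. 18.]
0.015 23 ymin 0.1192 med 0.1232 max 0.1291 [92. 19. 16.]
0.025 29 ymin 0.1111 med 0.1167 max 0.1206 [89. 18. 17.]
0.035 23 ymin 0.1062 med 0.1089 max 0.1153 [113.  24.  21.]
0.045 56 ymin 0.1061 med 0.1112 max 0.1305 [187.  54.  49.]
0.055 93 ymin 0.1060 med 0.1210 max 0.1311 [174. 111. 102.]
0.065 99 ymin 0.1169 med 0.1285 max 0.1447 [231. 229. 217.]
0.075 96 ymin 0.1281 med 0.1404 max 0.1531 [195. 213. 193.]
0.085 108 ymin 0.1378 med 0.1519 max 0.1676 [240. 242. 231.]
0.095 112 ymin 0.1499 med 0.1649 max 0.1797 [206. 203. 192.]
0.105 57 ymin 0.1636 med 0.1757 max 0.1869 [175. 172. 160.]
```

Converted, 0.0069 m is 0.1104, 0.0061 m is 0.0976.

Call:
drive_effector(motion=[[[0.096,0,0.088],0,0.5],[[0.096,0,0.0928],0,0.5],[[0.088,0,0.096],0,0.5],[[0.072,0,0.1104],0,0.5],[[0.0704,0,0.1104],0,0.5],[[0.0512,0,0.0976],0,0.5],[[0.04,0,0.0976],0,0.5]], force=4)

```text
time_s: 13.4
tool_pos: [0.3811, 0.2264, 0.0324]
eef_rot: [[-0.002, 1.0, 0.0], [1.0, 0.002, -0.001], [-0.001, 0.0, -1.0]]
ft_force: [-0.4, -0.8, 4.9]
finger_gap: 0.687
finger_force: 4.0
```

```bash
python3 -c "
from h import *
tilt()"
```

```text
tcp [0.3811 0.2265 0.0318] ft [ 0.3  0.9 -4.5] tq [ 0.126 -0.226  0.011] t 13.45
cap 148 [0.3794 0.1391 0.0316] white 295
0.005 11 ymin 0.1368 med 0.1400 max 0.1444 [127.  25.  22.]
0.015 28 ymin 0.1366 med 0.1390 max 0.1429 [123.  26.  23.]
0.025 30 ymin 0.1367 med 0.1386 max 0.1445 [119.  24.  21.]
0.035 36 ymin 0.1366 med 0.1381 max 0.1448 [112.  22.  19.]
0.045 35 ymin 0.1369 med 0.1384 max 0.1668 [124.  45.  41.]
0.055 145 ymin 0.1372 med 0.1610 max 0.2386 [174. 123. 113.]
0.065 210 ymin 0.1385 med 0.1961 max 0.2367 [164. 161. 147.]
```

The pot lies on its side: its cap top is vertical at y≈0.138 and its foot is at y≈0.242. I'll carry it 5 cm to −y to make room, then regrip near the cap end.

Converted, -0.014 m is -0.224, -0.0135 m is -0.216.

Call:
drive_effector(motion=[[[0,0,0],0,0.78],[[0,0,0],0,0.78],[[-0.224,0,0],0,0.78],[[-0.216,0,0],0,0.78],[[0,0,0],0,0.78]], force=20)

```text
time_s: 14.08
tool_pos: [0.3805, 0.1977, 0.0324]
eef_rot: [[0.001, 1.0, -0.001], [1.0, -0.001, -0.001], [-0.001, -0.001, -1.0]]
ft_force: [-0.1, 0.6, -0.7]
finger_gap: 0.783
finger_force: 0.0
```

Call:
drive_effector(motion=[[[0,0,0],0,0.5],[[0,0,0],0,0.5],[[0,0,0],0,0.5],[[0,0,-0.112],0,0.5],[[-0.272,0,0],0,0.5],[[-0.272,0,0],0,0.5],[[-0.256,0,0],0,0.5],[[0,0,0.096],0,0.5],[[0,0,0],0,0.5]], force=20)

```text
time_s: 15.2
tool_pos: [0.3808, 0.1487, 0.033]
eef_rot: [[-0.0, 1.0, -0.001], [1.0, 0.0, -0.0], [-0.0, -0.001, -1.0]]
ft_force: [-0.0, 0.7, -8.3]
finger_gap: 0.677
finger_force: 20.0
```

```bash
python3 -c "
from h import *
tilt()"
```

```text
tcp [0.381  0.149  0.0332] ft [-0.5  0.  -9. ] tq [ 0.015 -0.099 -0.03 ] t 15.25
cap 256 [0.3791 0.0867 0.0292] white 289
0.005 22 ymin 0.0820 med 0.0866 max 0.0904 [124.  25.  22.]
0.015 56 ymin 0.0810 med 0.0861 max 0.0899 [122.  25.  22.]
0.025 60 ymin 0.0801 med 0.0859 max 0.0925 [117.  24.  20.]
0.035 59 ymin 0.0814 med 0.0861 max 0.0930 [109.  21.  18.]
0.045 69 ymin 0.0799 med 0.0864 max 0.1176 [113.  28.  25.]
0.055 179 ymin 0.0801 med 0.1023 max 0.1925 [166. 103.  94.]
0.065 246 ymin 0.0803 med 0.1464 max 0.1866 [135. 129. 118.]
```

Units first: shifts go in shares of 62.5 mm and turns go in shares of 90 degrees. So -0.009 m is -0.144, 0.0018 m is 0.0288.

Call:
drive_effector(motion=[[[0,0,0.0288],0,0.5],[[0,0,0],0,0.78],[[0,0,0],0,0.78],[[-0.144,0,0],0,0.78],[[-0.144,0,0],0,0.78],[[0,0,0],0,0.78]], force=7)

```text
time_s: 16.0
tool_pos: [0.3809, 0.1303, 0.0316]
eef_rot: [[0.0, 1.0, -0.0], [1.0, -0.0, -0.0], [-0.0, -0.0, -1.0]]
ft_force: [0.8, 0.4, -0.6]
finger_gap: 0.779
finger_force: 0.0
```

Call:
drive_effector(motion=[[[0,0,0],0,0.5],[[0,0,0],0,0.5],[[0,0,0],0,0.5],[[0.08,0,-0.1168],0,0.5],[[0.0816,0,-0.1152],0,0.5],[[0.1072,0,-0.0928],0,0.5],[[0.1072,0,-0.088],0,0.5]], force=7)

```text
time_s: 16.88
tool_pos: [0.3807, 0.1551, 0.0577]
eef_rot: [[-0.002, 1.0, -0.0], [1.0, 0.002, -0.0], [-0.0, -0.0, -1.0]]
ft_force: [0.5, 0.2, -8.0]
finger_gap: 0.679
finger_force: 7.0
```

```bash
python3 -c "
from h import *
tilt()"
```

```text
tcp [0.3815 0.1559 0.0583] ft [ 0.1  0.8 -7.3] tq [ 0.059 -0.124 -0.027] t 16.925
cap 375 [0.3807 0.1098 0.0623] white 114
0.025 3 ymin 0.1285 med 0.1318 max 0.1333 [90. 70. 64.]
0.035 27 ymin 0.0956 med 0.1018 max 0.1256 [143.  33.  30.]
0.045 76 ymin 0.0960 med 0.1044 max 0.1125 [158.  34.  31.]
0.055 75 ymin 0.0995 med 0.1073 max 0.2126 [155.  36.  32.]
0.065 108 ymin 0.1001 med 0.1130 max 0.2099 [159.  75.  69.]
0.075 163 ymin 0.1049 med 0.1390 max 0.1824 [130.  77.  70.]
0.085 87 ymin 0.1098 med 0.1195 max 0.1540 [144.  70.  63.]
```

Converted, 0.008 m is 0.128, -0.0035 m is -0.056.

Call:
drive_effector(motion=[[[0,0,0],0,0.5],[[0,0,0],0,0.5],[[0.128,0,-0.056],0,0.5],[[0.128,0,-0.056],0,0.5]], force=4.5)

```text
time_s: 17.42
tool_pos: [0.3806, 0.1707, 0.0645]
eef_rot: [[-0.001, 1.0, -0.001], [1.0, 0.001, -0.001], [-0.001, -0.001, -1.0]]
ft_force: [1.1, -1.8, -5.8]
finger_gap: 0.68
finger_force: 4.5
```

```bash
python3 -c "
from h import *
tilt()"
```

```text
tcp [0.3811 0.1718 0.0649] ft [-0.8 -0.1 -5.6] tq [-0.015  0.115  0.042] t 17.475
cap 361 [0.3802 0.1232 0.0669] white 95
0.025 8 ymin 0.1383 med 0.1409 max 0.1442 [109.  88.  80.]
0.035 6 ymin 0.1164 med 0.1381 max 0.1443 [131.  68.  64.]
0.045 52 ymin 0.1097 med 0.1143 max 0.1222 [179.  43.  39.]
0.055 78 ymin 0.1088 med 0.1192 max 0.2268 [186.  43.  38.]
0.065 96 ymin 0.1166 med 0.1237 max 0.2218 [177.  63.  57.]
0.075 105 ymin 0.1189 med 0.1284 max 0.1987 [162.  67.  61.]
0.085 134 ymin 0.1195 med 0.1351 max 0.1736 [153.  74.  67.]
0.095 14 ymin 0.1296 med 0.1339 max 0.1420 [174.  53.  48.]
```

Gravity barely beats the pad torsion at 17 mm offset. I'll lay it back down and regrip closer to the cap for a longer lever.

Call:
drive_effector(motion=[[[-0.032,0,0.096],0,0.5],[[-0.048,0,0.096],0,0.5],[[-0.064,0,0.112],0,0.5],[[-0.096,0,0.112],0,0.5],[[-0.08,0,0.112],0,0.5],[[0,0,0],0,0.78],[[0,0,0],0,0.78]], force=4)

```text
time_s: 18.35
tool_pos: [0.3816, 0.1505, 0.0314]
eef_rot: [[-0.001, 1.0, 0.001], [1.0, 0.001, -0.0], [-0.0, 0.001, -1.0]]
ft_force: [-0.7, 1.5, -1.2]
finger_gap: 0.773
finger_force: 0.0
```

```bash
python3 -c "
from h import *
tilt()"
```

```text
tcp [0.3816 0.1506 0.0315] ft [ 0.6 -0.4  0.7] tq [-0.066 -0.154  0.013] t 18.4
cap 273 [0.3792 0.1095 0.0319] white 196
0.005 28 ymin 0.0921 med 0.1093 max 0.1180 [120.  28.  25.]
0.015 58 ymin 0.1048 med 0.1090 max 0.1141 [122.  25.  22.]
0.025 59 ymin 0.1019 med 0.1089 max 0.1138 [117.  23.  21.]
0.035 58 ymin 0.1051 med 0.1086 max 0.1143 [112.  23.  19.]
0.045 73 ymin 0.1006 med 0.1092 max 0.1393 [113.  28.  25.]
0.055 175 ymin 0.1037 med 0.1256 max 0.2140 [134.  76.  70.]
0.065 171 ymin 0.1026 med 0.1592 max 0.2072 [131. 128. 117.]
```

Converted, -0.0086 m is -0.1376, -0.0085 m is -0.136.

Call:
drive_effector(motion=[[[-0.136,0,0],0,0.78],[[0,0,0],0,0.5],[[0,0,0],0,0.5],[[0,0,0],0,0.5],[[0.0832,0,-0.1376],0,0.5],[[0.0832,0,-0.1376],0,0.5],[[0.1168,0,-0.112],0,0.5],[[0.1168,0,-0.112],0,0.5]], force=5)

```text
time_s: 19.4
tool_pos: [0.3805, 0.1675, 0.0631]
eef_rot: [[-0.002, 1.0, -0.001], [1.0, 0.002, -0.0], [-0.0, -0.001, -1.0]]
ft_force: [-0.7, -1.2, -5.0]
finger_gap: 0.681
finger_force: 5.0
```

```bash
python3 -c "
from h import *
tilt()"
```

```text
tcp [0.3813 0.1686 0.0638] ft [-0.6  1.1 -4.5] tq [0.046 0.186 0.085] t 19.45
cap 354 [0.3804 0.1299 0.0662] white 100
0.025 3 ymin 0.1445 med 0.1464 max 0.1497 [100.  78.  72.]
0.035 5 ymin 0.1209 med 0.1436 max 0.1491 [134.  79.  71.]
0.045 55 ymin 0.1117 med 0.1222 max 0.1262 [176.  43.  38.]
0.055 81 ymin 0.1162 med 0.1259 max 0.2333 [183.  42.  37.]
0.065 91 ymin 0.1242 med 0.1307 max 0.2269 [184.  75.  68.]
0.075 113 ymin 0.1259 med 0.1364 max 0.2039 [163.  71.  64.]
0.085 119 ymin 0.1271 med 0.1427 max 0.1773 [151.  83.  76.]
0.095 17 ymin 0.1327 med 0.1384 max 0.1410 [143.  57.  51.]
```

Converted, 0.0065 m is 0.104, 0.0059 m is 0.0944.

Call:
drive_effector(motion=[[[0.0944,0,-0.056],0,0.5],[[0.0944,0,-0.0528],0,0.5],[[0.0944,0,-0.048],0,0.5],[[0.104,0,-0.032],0,0.5],[[0.104,0,-0.0256],0,0.5],[[0.104,0,-0.0176],0,0.5]], force=5)

```text
time_s: 20.2
tool_pos: [0.3811, 0.2049, 0.0774]
eef_rot: [[-0.001, 1.0, 0.0], [1.0, 0.001, 0.0], [0.0, 0.0, -1.0]]
ft_force: [0.3, -2.0, -0.7]
finger_gap: 0.681
finger_force: 5.0
```

```bash
python3 -c "
from h import *
tilt()"
```

```text
tcp [0.3811 0.2056 0.0774] ft [-1.1 -1.6  2.2] tq [-0.211  0.172  0.042] t 20.25
cap 309 [0.3816 0.1658 0.0942] white 126
0.005 16 ymin 0.1562 med 0.2074 max 0.2111 [95. 89. 81.]
0.015 22 ymin 0.1943 med 0.2006 max 0.2046 [112. 108. 100.]
0.025 24 ymin 0.1853 med 0.1898 max 0.1971 [102. 102.  93.]
0.035 24 ymin 0.1744 med 0.1795 max 0.1866 [83. 88. 79.]
0.045 28 ymin 0.1666 med 0.1723 max 0.1781 [101. 100.  92.]
0.055 45 ymin 0.1612 med 0.1658 max 0.1733 [127. 125. 115.]
0.065 27 ymin 0.1508 med 0.1606 max 0.1767 [115.  95.  87.]
0.075 49 ymin 0.1421 med 0.1516 max 0.1636 [158.  44.  39.]
0.085 91 ymin 0.1449 med 0.1556 max 0.1669 [228.  62.  57.]
0.095 98 ymin 0.1499 med 0.1669 max 0.2076 [224.  59.  53.]
0.105 93 ymin 0.1655 med 0.1784 max 0.1873 [153.  39.  35.]
0.115 24 ymin 0.1707 med 0.1832 max 0.1869 [161.  66.  62.]
```

Converted, 0.0068 m is 0.1088, 0.0015 m is 0.024.

Call:
drive_effector(motion=[[[0.1088,0,-0.0048],0,0.5],[[0.1088,0,0],0,0.5],[[0.1088,0,0.0048],0,0.5],[[0.1088,0,0.016],0,0.5],[[0.1088,0,0.024],0,0.5]], force=5)

```text
time_s: 20.88
tool_pos: [0.381, 0.239, 0.0744]
eef_rot: [[-0.001, 1.0, 0.0], [1.0, 0.001, 0.0], [0.0, 0.0, -1.0]]
ft_force: [0.7, 0.2, -1.8]
finger_gap: 0.681
finger_force: 5.0
```

```bash
python3 -c "
from h import *
tilt()"
```

```text
tcp [0.3811 0.2396 0.0743] ft [-0.5  2.8 -1.8] tq [ 0.32  -0.068  0.033] t 20.925
cap 252 [0.3807 0.204  0.104 ] white 326
0.005 21 ymin 0.2087 med 0.2132 max 0.2158 [116. 114. 104.]
0.015 47 ymin 0.2036 med 0.2095 max 0.2155 [135. 131. 121.]
0.025 42 ymin 0.2030 med 0.2070 max 0.2108 [142. 137. 127.]
0.035 45 ymin 0.1958 med 0.2040 max 0.2088 [138. 134. 124.]
0.045 47 ymin 0.1950 med 0.1994 max 0.2032 [87. 97. 84.]
0.055 46 ymin 0.1911 med 0.1962 max 0.2052 [125. 123. 114.]
0.065 54 ymin 0.1847 med 0.1940 max 0.2009 [130. 129. 119.]
0.075 62 ymin 0.1879 med 0.1950 max 0.2099 [148. 142. 130.]
0.085 42 ymin 0.1827 med 0.1913 max 0.2021 [109.  38.  34.]
0.095 65 ymin 0.1808 med 0.1896 max 0.2031 [159.  34.  30.]
0.105 148 ymin 0.1800 med 0.2064 max 0.2312 [186.  40.  36.]
0.115 67 ymin 0.2082 med 0.2276 max 0.2418 [134.  46.  43.]
```

Converted, 0.006 m is 0.096, 0.005 m is 0.08.

Call:
drive_effector(motion=[[[0.096,0,0.032],0,0.5],[[0.096,0,0.048],0,0.5],[[0.096,0,0.048],0,0.5],[[0.08,0,0.048],0,0.5],[[0,0,0],0,0.5]], force=5)

```text
time_s: 21.55
tool_pos: [0.381, 0.2613, 0.0633]
eef_rot: [[-0.002, 1.0, 0.0], [1.0, 0.002, -0.0], [-0.0, 0.0, -1.0]]
ft_force: [0.9, 0.5, -3.5]
finger_gap: 0.679
finger_force: 5.0
```

```bash
python3 -c "
from h import *
tilt()"
```

```text
tcp [0.381  0.2613 0.0634] ft [ 0.8 -0.  -3.5] tq [ 0.014 -0.353  0.084] t 21.6
cap 189 [0.3832 0.2241 0.1005] white 417
0.005 28 ymin 0.1716 med 0.2143 max 0.2188 [130. 127. 118.]
0.015 54 ymin 0.2088 med 0.2151 max 0.2207 [159. 154. 143.]
0.025 52 ymin 0.2081 med 0.2150 max 0.2197 [172. 166. 153.]
0.035 56 ymin 0.2088 med 0.2147 max 0.2224 [174. 168. 155.]
0.045 51 ymin 0.2071 med 0.2142 max 0.2207 [104. 115. 101.]
0.055 59 ymin 0.2082 med 0.2144 max 0.2212 [146. 147. 134.]
0.065 57 ymin 0.2069 med 0.2148 max 0.2233 [145. 143. 132.]
0.075 77 ymin 0.2101 med 0.2184 max 0.2324 [187. 183. 170.]
0.085 46 ymin 0.2108 med 0.2215 max 0.2312 [128.  66.  60.]
0.095 64 ymin 0.2100 med 0.2203 max 0.2656 [129.  26.  23.]
0.105 163 ymin 0.2133 med 0.2430 max 0.2751 [149.  38.  35.]
```

Converted, -0.02 m is -0.32, -0.0078 m is -0.1248.

Call:
drive_effector(motion=[[[0,0,0],0,0.85],[[0,0,0],0,0.85],[[0,0,0],0,0.85],[[0,0,0],0,0.85],[[0,0,0],0,0.85],[[0,0,-0.32],0,0.85],[[0,0,-0.32],0,0.85],[[-0.1248,0,0],0,0.85],[[-0.1248,0,0],0,0.85],[[0,0,0],0,0.85]], force=20)

```text
time_s: 22.85
tool_pos: [0.3802, 0.2445, 0.1028]
eef_rot: [[-0.0, 1.0, -0.002], [1.0, 0.0, -0.001], [-0.001, -0.002, -1.0]]
ft_force: [0.4, 0.8, -1.0]
finger_gap: 0.855
finger_force: 0.0
```

```bash
python3 - <<'E'
from h import *
tilt()
im,W=cloud("wrist"); save(im,"w2.png"); np.save("w.npy",W)
im,W=cloud("side"); X,Y,Z=W[...,0],W[...,1],W[...,2]
for lo,hi,n in((.01,.07,"body"),(.087,.1,"cap"),(.1,.108,"top")):
    m=(Y>.19)&(Y<.3)&(Z>lo)&(Z<hi)&(X>.33)&(X<.45)&((im[...,0]>120)if n=="body" else (im[...,0].astype(int)>im[...,1]+50)); print(n,m.sum(),"x",np.percentile(X[m],[2,98]).round(4),"y",np.percentile(Y[m],[2,98]).round(4),"z",np.median(Z[m]).round(4))
E
```

```text
tcp [0.3804 0.245  0.1029] ft [-0.4  0.  -0.1] tq [-0.031 -0.058  0.018] t 22.9
cap 185 [0.3795 0.2241 0.101 ] white 414
0.005 27 ymin 0.1646 med 0.2152 max 0.2201 [132. 127. 117.]
0.015 54 ymin 0.2069 med 0.2157 max 0.2229 [161. 156. 144.]
0.025 52 ymin 0.2029 med 0.2153 max 0.2222 [173. 167. 155.]
0.035 52 ymin 0.2058 med 0.2157 max 0.2232 [174. 168. 156.]
0.045 59 ymin 0.2090 med 0.2142 max 0.2197 [108. 120. 105.]
0.055 59 ymin 0.2086 med 0.2145 max 0.2223 [153. 152. 139.]
0.065 54 ymin 0.2073 med 0.2155 max 0.2224 [146. 144. 132.]
0.075 83 ymin 0.2084 med 0.2194 max 0.2330 [163. 160. 147.]
0.085 48 ymin 0.2139 med 0.2201 max 0.2326 [124.  57.  52.]
0.095 59 ymin 0.2148 med 0.2200 max 0.2667 [125.  26.  23.]
0.105 162 ymin 0.2136 med 0.2421 max 0.2764 [150.  38.  35.]
body 396 x [0.3527 0.4102] y [0.2088 0.2222] z 0.0383
cap 97 x [0.3543 0.4047] y [0.2128 0.2454] z 0.0941
top 166 x [0.3553 0.403 ] y [0.2163 0.2708] z 0.1027
```

View pics/w2.png

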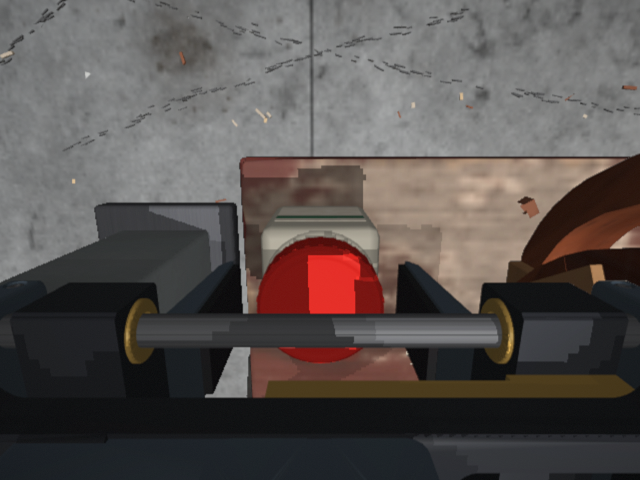

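The wrist view shows the pot upright and let go. The red cap is shut and centred between the fingers at (320,300), and the pale shoulder is at (320,225). Now I'll grip the cap and start the slow pull.

Call:
drive_effector(motion=[[[0,0,0],0,0.5],[[0,0,0],0,0.5],[[0,0,0],0,0.5],[[0,0,0],0,0.5],[[0,0,0],0,0.5]], force=25)

```text
time_s: 23.62
tool_pos: [0.3809, 0.2457, 0.1036]
eef_rot: [[-0.001, 1.0, 0.0], [1.0, 0.001, -0.0], [-0.0, 0.0, -1.0]]
ft_force: [0.4, 1.4, -0.4]
finger_gap: 0.625
finger_force: 25.0
```

Call:
drive_effector(motion=[[[0,0,-0.016],0,0.5],[[0,0,-0.016],0,0.5],[[0,0,-0.016],0,0.5],[[0,0,-0.016],0,0.5]])

```text
time_s: 24.12
tool_pos: [0.3809, 0.2457, 0.1078]
eef_rot: [[-0.001, 1.0, 0.0], [1.0, 0.001, -0.0], [-0.0, 0.0, -1.0]]
ft_force: [0.2, 0.5, -1.8]
finger_gap: 0.627
finger_force: 25.0
```

```bash
python3 -c "
from h import *
tilt()"
```

```text
tcp [0.381  0.2457 0.1079] ft [-0.1  0.8 -0.2] tq [ 0.011 -0.001 -0.015] t 24.175
cap 153 [0.3783 0.2226 0.1035] white 439
0.005 32 ymin 0.1596 med 0.2142 max 0.2212 [132. 129. 119.]
0.015 54 ymin 0.2090 med 0.2141 max 0.2213 [161. 156. 144.]
0.025 49 ymin 0.2084 med 0.2146 max 0.2232 [173. 167. 155.]
0.035 54 ymin 0.2084 med 0.2141 max 0.2240 [175. 170. 157.]
0.045 59 ymin 0.2059 med 0.2152 max 0.2204 [107. 118. 104.]
0.055 57 ymin 0.2084 med 0.2144 max 0.2230 [153. 152. 139.]
0.065 53 ymin 0.2089 med 0.2157 max 0.2209 [147. 145. 134.]
0.075 82 ymin 0.2091 med 0.2188 max 0.2409 [171. 169. 155.]
0.085 45 ymin 0.2158 med 0.2225 max 0.2340 [118.  93.  85.]
0.095 60 ymin 0.2120 med 0.2204 max 0.2273 [118.  26.  23.]
0.105 182 ymin 0.2099 med 0.2383 max 0.2745 [132.  34.  31.]
0.115 3 ymin 0.2129 med 0.2348 max 0.2597 [117.  41.  40.]
```

Converted, -0.002 m is -0.032, -0.0015 m is -0.024.

Call:
drive_effector(motion=[[[0,0,-0.024],0,0.5],[[0,0,-0.024],0,0.5],[[0,0,-0.024],0,0.5],[[0,0,-0.024],0,0.5],[[0,0,-0.024],0,0.5],[[0,0,-0.024],0,0.5],[[0,0,-0.032],0,0.5],[[0,0,0],0,0.5],[[0,0,0],0,0.5],[[0,0,0],0,0.5],[[0,0,0],0,0.5]])

```text
time_s: 25.55
tool_pos: [0.3808, 0.2456, 0.1186]
eef_rot: [[-0.001, 1.0, -0.0], [1.0, 0.001, -0.0], [-0.0, -0.0, -1.0]]
ft_force: [-0.2, 0.5, -0.1]
finger_gap: 0.629
finger_force: 25.0
```

```bash
python3 - <<'E'
from h import *
im,W=cloud("side"); save(cv2.resize(im[190:290,250:350],(500,500),interpolation=2),"s4.png"); X,Y,Z=W[...,0],W[...,1],W[...,2]; I=im.astype(int)
b=(Y>.19)&(Y<.3)&(X>.34)&(X<.43); red=b&(I[...,0]>I[...,1]+50)&(I[...,1]<70)&(Z>.06)
print("red z",np.percentile(Z[red],[2,50,98]).round(4))
m=red&(Z<.112)&(Z>.095); print("cap front y",np.percentile(Y[m],[2,10]),"x",np.percentile(X[m],[2,98]))
for x in (.365,.381,.395):
    k=red&(abs(X-x)<.004); print(x,"red z min/max",Z[k].min().round(4),Z[k].max().round(4))
m=b&~red&(Z>.01)&(Z<.07)&(I[...,0]>100);print("body y",np.median(Y[m]),"x",np.percentile(X[m],[2,98]))
print(robot.sense())
E
```

```text
red z [0.099  0.116  0.1204]
cap front y [0.2129809 0.2170672] x [0.35414148 0.40200873]
0.365 red z min/max 0.0974 0.1201
0.381 red z min/max 0.0984 0.1194
0.395 red z min/max 0.1008 0.1198
body y 0.21544120376579284 x [0.35046437 0.41105617]
{'time_s': 25.6, 'joints': array([ 3.13705960e+01,  1.39394559e+01,  1.14588299e+02, -6.07586335e-03,
        5.14826433e+01,  3.13037121e+01]), 'dq': array([-0.04927954,  0.02356966,  0.00082628, -0.07650802,  0.08785924,
        0.04385516]), 'tau': array([-5.60896769e-04, -3.27022147e+01, -1.87910038e+01,  6.62842370e-02,
       -8.37681466e-03,  5.54896417e-06]), 'tool_pos': array([0.38083226, 0.24563097, 0.1185492 ]), 'eef_rot': array([[-1.23339952e-03,  9.99999233e-01, -1.11754492e-04],
       [ 9.99999226e-01,  1.23338104e-03, -1.65312693e-04],
       [-1.65174730e-04, -1.11958302e-04, -9.99999980e-01]]), 'ft_force': array([ 0.04729335, -0.08735795, -0.37877592]), 'wrist_torque': array([-0.02783953, -0.08254446,  0.0060629 ]), 'finger_force': 24.99985098838806, 'finger_gap': 0.627088516995094}
```

View pics/s4.png

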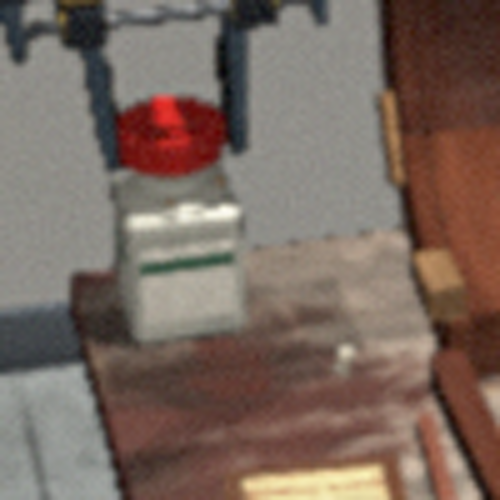

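The crop shows the cap held level at (172,135), clear of the upright pot standing at (185,260). The cap's lower edge is at z≈0.099, about 6 mm above the mouth.

```bash
python3 -c "
from rig import robot;print(robot.close_job())"
```

```text
the job is handed in; nothing more can be done
None
```

I handed the job in at 25.6 s: by the last camera check, the pot stands upright on its foot and let go, the seal is broken, and the gripper holds the cap level about 6 mm above the mouth; no verdict came back, and I didn't re-measure the cork block, tin or wood strip.

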